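Put the glazing booth back in order and start its extractor

TASK

The glaze tins in the booth have toppled: stand every one upright on the table by pushing its foot in so that its lid end climbs the clear screen behind it. Then take from the crate the test tile of the same colour as each of these tins and stand it upright on the table right in front of its tin (robot's side, roughly centred, at most a few centimetres from it); when all that is done, press the extractor's long red bar fully down at its middle, so that both ends go down evenly, and let it come up again. Leave the vase, the brush pot and the trimming tool where they are.

Things in the scene. Friction and masses are not known exactly. Their poses are not given: they have to be found in the camera images.
- booth: back of the glazing booth, fixed. Origin: on the table at the foot of the clear splash screen's front face, middle of its length; x square to the screen, away from the robot, y along it. Screen 590 mm long, 200 mm high, slippery (friction 0.15). In front of its foot a timber kick rail, 35 mm deep (local x -35 to 0), 95 mm high
- tin_blue: glaze tin, blue lid and band, 60 mm (its x) by 110 (y) by 190 tall (z), 0.45-0.7 kg, or absent. Origin: centre of underside; z to the lid. Starts toppled over the rail, lid up 38 deg above the table by the screen, lower end on its bottom edge at local x +30; standing, its x points from the robot. With its heel (edge at local x -30) pushed in and down the lid climbs the screen; near upright it tips level by itself
- tin_green: glaze tin, green lid and band, 60 mm (its x) by 110 (y) by 190 tall (z), 0.45-0.7 kg, or absent. Origin: centre of underside; z to the lid. Starts toppled over the rail, lid up 38 deg above the table by the screen, lower end on its bottom edge at local x +30; standing, its x points from the robot. With its heel (edge at local x -30) pushed in and down the lid climbs the screen; near upright it tips level by itself
- tin_amber: glaze tin, amber lid and band, 60 mm (its x) by 110 (y) by 190 tall (z), 0.45-0.7 kg, or absent. Origin: centre of underside; z to the lid. Starts toppled over the rail, lid up 38 deg above the table by the screen, lower end on its bottom edge at local x +30; standing, its x points from the robot. With its heel (edge at local x -30) pushed in and down the lid climbs the screen; near upright it tips level by itself
- tile_blue: blue glazed test tile, an upside-down T: foot 44 x 44 x 8 mm (unglazed white), and on the middle of the foot an upright blue plate 10 mm thick (its x), 42 mm wide (its y), up to 70 mm above the underside. 80 g. Origin: centre of the underside; z up. Starts standing in the crate, mixed up with other things
- tile_green: green glazed test tile, an upside-down T: foot 44 x 44 x 8 mm (unglazed white), and on the middle of the foot an upright green plate 10 mm thick (its x), 42 mm wide (its y), up to 70 mm above the underside. 80 g. Origin: centre of the underside; z up. Starts standing in the crate, mixed up with other things
- tile_amber: amber glazed test tile, an upside-down T: foot 44 x 44 x 8 mm (unglazed white), and on the middle of the foot an upright amber plate 10 mm thick (its x), 42 mm wide (its y), up to 70 mm above the underside. 80 g. Origin: centre of the underside; z up. Starts standing in the crate, mixed up with other things
- crate: low open wooden crate, fixed, 232 mm (its x) by 185 mm (its y) outside, walls 5 mm thick and 35 mm high, floor 5 mm above the table. Origin: centre of its underside. It holds the three glazed tiles, two cream tiles of the same shape and a white cup 46 mm across and 48 mm tall, 68 to 80 mm apart, in any order
- bar_middle (a point): middle of the top of the red bar of the extractor's switch (a white mark there): a level bar 240 mm long (its y) and 26 mm wide, top about 51 mm above the table, on a grey base 50 x 260 mm fixed to the table
- bar_down (a joint): how far the middle of the red bar is pressed, m: 0 at rest, 0.012 fully down; a spring of about 2 N to start and 7 N at the bottom brings it back
- bar_skew (a joint): see-saw tilt of the red bar about its middle, rad: 0 level; 4 N m per rad, so a press off its middle drives one end deeper than the other; stops at 0.12 either way
- vase: cream bisque vase 90 mm across, 120 mm tall, a bystander; origin: centre of underside
- slip_pot: white tub 84 mm across, 55 mm tall, with two brushes standing in it, up to 105 mm tall; a bystander; origin: centre of underside
- trim_tool: wood-handled trimming tool 160 mm long lying on the table, a bystander
There are look-alikes about, which are no part of the job. Of the things like the tile_blue, leave any that is pink or yellow; of the rest the larger one is meant.

How it is judged (in metres and radians):
On the way, in this order (a step that is already met when the one before it is completed fails the run):
1. every tin stands upright on the table (angle between each of tin_blue, tin_green, tin_amber's own z axis and vertical below 0.08 rad and height (world z) of each of tin_blue, tin_green, tin_amber below 0.008 m), for 0.3 s.
2. the tile of its colour stands in front of every tin, all tins upright (all of step 1 and x of tile_blue in the frame of tin_blue between -0.17 and -0.045 m and y of tile_blue in the frame of tin_blue between -0.045 and 0.045 m and angle between the z axis of tile_blue and the z axis of tin_blue, either way round below 0.1 rad and z of tile_blue in the frame of tin_blue below 0.012 m and x of tile_green in the frame of tin_green between -0.17 and -0.045 m and y of tile_green in the frame of tin_green between -0.045 and 0.045 m and angle between the z axis of tile_green and the z axis of tin_green, either way round below 0.1 rad and z of tile_green in the frame of tin_green below 0.012 m and x of tile_amber in the frame of tin_amber between -0.17 and -0.045 m and y of tile_amber in the frame of tin_amber between -0.045 and 0.045 m and angle between the z axis of tile_amber and the z axis of tin_amber, either way round below 0.1 rad and z of tile_amber in the frame of tin_amber below 0.012 m), for 0.3 s.
3. the red bar is pressed down with both ends level (value of joint bar_down above 0.009 m and value of joint bar_skew between -0.05 and 0.05 rad), for 0.1 s.
At the end, for the whole second after the job is handed in: Each tin present stands upright on the table (within 0.08 rad); on its robot side the tile of its colour stands upright on the table, centre 45 to 170 mm before the tin's centre and at most 45 mm off its middle sideways; all at rest; the red bar is up again (under 4 mm) (all of step 2 and linear speed of each of tin_blue, tin_green, tin_amber, tile_blue, tile_green, tile_amber below 0.02 m/s and value of joint bar_down below 0.004 m); the robot touches nothing.
It fails at once if the vase is shifted by more than 40 mm (distance of vase from where it was at the start of the episode above 0.04 m).
It fails at once if the brush pot is shifted by more than 40 mm (distance of slip_pot from where it was at the start of the episode above 0.04 m).
It fails at once if the trimming tool is shifted by more than 40 mm (distance of trim_tool from where it was at the start of the episode above 0.04 m).
It fails at once if the red bar is pressed hard over to one side (value of joint bar_skew above 0.1 rad or value of joint bar_skew below -0.1 rad).
Of tin_blue, tin_green, tin_amber only 2 to 3 are there at a start; the rules pass over those that are not, and their reading is None.
At some moment in a run one of tile_blue, tile_green, tile_amber may be knocked a few centimetres aside while the robot is not near it.
It also fails if it takes over 210 s, if anything falls off the work surface, if the arm or the gripper's body presses on something with over 40 N, if the wrist force passes 120 N, or if a joint passes its speed limit or range.

ROBOT

A 6-joint arm with a two-finger parallel gripper is mounted at the origin on the work surface. World frame = base frame: x ahead of the robot, y to its left, z up, the work surface at z = 0. Lengths are in mm, angles in degrees, forces in N, time in s.
With the tool pointing down it reaches from about 300 to 850 mm from the base axis. Payload 4.2 kg.
Tool frame: the origin (TCP) lies on the centre line of the jaws, within the pads' length; the fingertips stand 14 mm ahead of it and the grasp point (between the pads) lies 5 mm behind it (env.finger_overhang is the z of the fingertips in the tool frame, in mm); z points along the fingers, y is the line along which they close (so a half turn about z gives the same grasp; the last joint's range is limited). The gripper opens to 91 mm and grips with 3 to 60 N. Pads are 32 mm wide; open, the fingers measure 118 mm over their backs; the gripper's body (76 mm by 178 mm) begins 60 mm behind the grasp point.
Start: joints at [-68.87, 18.312, 89.639, -0, 72.044, -1.146], TCP at [217.974, -532.099, 227.976] pointing down, gripper open.
Joint ranges: [-177.97, 177.97], [-48.28, 115.42], [12.27, 149.76], [-77.06, 257.06], [2.81, 150.46], [-146.56, 146.56]. Speed limits (degrees/s): [147.25, 147.25, 180, 180, 180, 180].

INTERFACE

Orientations are given as [roll, pitch, yaw] about the fixed x, y, z axes, in that order (R = Rz(yaw) Ry(pitch) Rx(roll)).
In Python, from workcell import sensors, viewer, env gives the robot as it stands. The module is installed in compiled form; this text tells all that it offers.
- The arm moves only by the tool step_arm, never from a script. Its argument "plan" is one flat list of numbers, 6 for each row, row after row: the shift along the tool's x, y, z in cm, then the turn, a rotation vector about the tool's x, y, z in rad. In form: [x, y, z, wx, wy, wz, x, y, z, wx, wy, wz, ...]. A call has 1 to 5 rows; each row shifts and turns the commanded pose from where the row before left it, along the tool's axes as they then stand; what a row does not reach is not made up. A row lasts 1/12 s, in which the tool goes at most 41.7 mm and 7.16 degrees, less where a joint would pass 70% of its speed; a pose out of reach is approached as far as the arm can. A call is refused whole if a number of a shift passes 4.17 or a number of a turn 0.125, either way. A call with a gripper value outside its range is refused whole. "hand" is the finger opening in cm, from 0 to 9.12, set as the call begins (left out, the last holds). The fingers move at their own pace and stop on an object; "newtons" is the grip in N (left out, the last holds). Time passes only in rows, so rows that do not move let the fingers close. It gives the time, the measured TCP pose, the force, the opening and the grip force at its end, in the units of the state.
- sensors.state(): the state, without advancing time (a new reading comes with each control period).
- viewer.grab_frame(name): name is "side" or "top"; returns a dict with "img" (480x640x3 uint8, red, green, blue), "fx", "fy", "cx", "cy" (pixels), "position" and "attitude" of the camera in the world. Camera axes: x right, y down, z forward; pixel columns grow to the right and rows downward; lengths in mm; the calibration is good to about 2 mm. A picture is of the moment at which its call begins. There is no depth.
- env.job_done(): hands the job in; it is judged then, once.
Trained networks look in a picture, given as the dict that the camera call returned (one of the last four; its "shot" number tells which), for a name from the list of things; names that differ only in an ending like _2 or _b are one class to them, and where a whole thing is asked for, a point or a joint stands for the part that bears it (a point fixed in the world has none). Each returns a list of dicts, best first, with "score" (0 to 1); they miss things now and then, are a little off and sometimes report something else, mostly with a low value. They report only what shows in the picture. A call takes as long as a camera call. They do not tell look-alikes from the thing itself.
- viewer.boxes_of(name, picture): "location" ([column, row] in pixels, amid what is visible of it).
- viewer.pinpoint(name, picture): "location" ([column, row] in pixels: a listed point, or the origin of a listed thing).
The state is a dict: "time_s": time; "qpos": joint angles; "qvel": joint speeds; "effort": joint torques, N m; "ee_pos": TCP position; "ee_rot": TCP orientation; "force": force on the tool from outside, world axes, zero at the start; "torque": the same for the moment, N m; "gripper_width": finger opening in mm; "gripper_force": force on a finger pad.
Only numpy, scipy, OpenCV 4.12 (cv2) and the standard library are available. Lean on these libraries where they do the work, as an engineer would, in place of code of your own. Each camera call takes 0.05 s, during which the arm holds its last target. There are 200 camera calls.

## Working session

There is one attempt and no reset: what is moved stays moved. The work goes in short steps, Python scripts to look and compute and a tool call to move; the robot and the scene stay as the last step left them, time stands still between calls to the robot, and variables do not carry over. Pictures are saved under pics/ and viewed, at most 14 in all, crops included, and the job is handed in when it is done.

Besides the shell and the picture viewer there is one more tool, called after ">>>" in YAML: its name, and indented under it one key for each argument. step_arm: Moves the arm, as the interface text tells. Its arguments: {"type":"object","properties":{"plan":{"type":"array","items":{"type":"number"}},"hand":{"type":"number"},"newtons":{"type":"number"}},"required":["plan"]}

```bash
mkdir -p pics
cat > h.py <<'E'
import numpy as np,cv2
from scipy.spatial.transform import Rotation as R
from workcell import sensors,viewer,env
def rot(f):
    a=np.array(f["attitude"],float)
    return a if a.shape==(3,3) else R.from_euler('xyz',a,degrees=True).as_matrix()
def world(f,px,z=0):
    d=rot(f)@np.array([(px[0]-f["cx"])/f["fx"],(px[1]-f["cy"])/f["fy"],1]); p=np.array(f["position"],float)
    return p+d*(z-p[2])/d[2]
def proj(f,P):
    c=rot(f).T@(np.array(P,float)-np.array(f["position"])); return [f["cx"]+f["fx"]*c[0]/c[2],f["cy"]+f["fy"]*c[1]/c[2]]
def grab(n,save=None):
    f=viewer.grab_frame(n)
    if save: cv2.imwrite(f"pics/{save}.png",f["img"][:,:,::-1])
    return f
E
python3 - <<'E'
from h import *
for n in("top","side"):
    f=grab(n,n+"0"); print(n,f["position"],f["attitude"],f["fx"],f["cx"],f["cy"])
    for t in["booth","tin_blue","tin_green","tin_amber","tile_blue","tile_green","tile_amber","crate","bar_middle","vase","slip_pot","trim_tool"]:
        r=viewer.pinpoint(t,f)
        print(t,[(np.round(d["location"]).tolist(),round(d["score"],2),world(f,d["location"],51 if t=="bar_middle" else 5 if "tile" in t else 0)[:2].round().tolist()) for d in r[:6]])
print(sensors.state())
E
```

```text
top [ 399.74956872  -15.21955952 1279.59980002] [-173.5010013     0.4436495   -89.26093689] 462.96876172728577 319.0718489831389 242.86532887441828
booth [([333.0, 177.0], 0.69, [733.0, -42.0])]
tin_blue [([330.0, 240.0], 0.85, [552.0, -34.0])]
tin_green [([265.0, 232.0], 0.65, [573.0, 148.0]), ([200.0, 264.0], 0.52, [481.0, 326.0]), ([330.0, 240.0], 0.24, [555.0, -33.0])]
tin_amber [([393.0, 242.0], 0.55, [552.0, -210.0]), ([185.0, 261.0], 0.48, [490.0, 367.0])]
tile_blue [([204.0, 267.0], 0.68, [473.0, 314.0]), ([183.0, 331.0], 0.54, [299.0, 363.0]), ([135.0, 313.0], 0.52, [346.0, 498.0]), ([138.0, 269.0], 0.49, [465.0, 496.0])]
tile_green [([189.0, 260.0], 0.81, [493.0, 356.0])]
tile_amber [([191.0, 242.0], 0.7, [544.0, 353.0])]
crate [([202.0, 265.0], 0.87, [479.0, 321.0])]
bar_middle [([423.0, 304.0], 0.84, [383.0, -278.0])]
vase [([486.0, 265.0], 0.59, [491.0, -466.0])]
slip_pot []
trim_tool [([306.0, 289.0], 0.76, [418.0, 31.0])]
side [  -1.51462685  905.08590239 1025.8297421 ] [-132.93528404   -0.93114925 -148.82001596] 596.3731383803715 323.4327739234733 230.16634484165868
b
[... 858 characters left out ...]
], 0.68, [410.0, 32.0])]
{'time_s': 1.3, 'qpos': array([-6.88691053e+01,  1.83111882e+01,  8.96387666e+01, -9.06670679e-04,
        7.20437479e+01, -1.14468430e+00]), 'qvel': array([ 0.05724577, -0.02225708,  0.05045735,  0.04254245,  0.02356282,
       -0.05726552]), 'effort': array([ 1.62687655e-03, -4.12346113e+01, -2.32227391e+01,  7.28904479e-02,
        3.77943786e-02, -1.35646911e-05]), 'ee_pos': array([ 217.97445409, -532.10162299,  227.98465265]), 'ee_rot': array([1.79993721e+02, 9.88169091e-04, 2.22758584e+01]), 'force': array([-0.23965246,  0.97609051,  0.53113591]), 'torque': array([-0.01523451,  0.01658082,  0.02793243]), 'gripper_force': 0.0, 'gripper_width': 91.44195384140708}
```

View pics/top0.png

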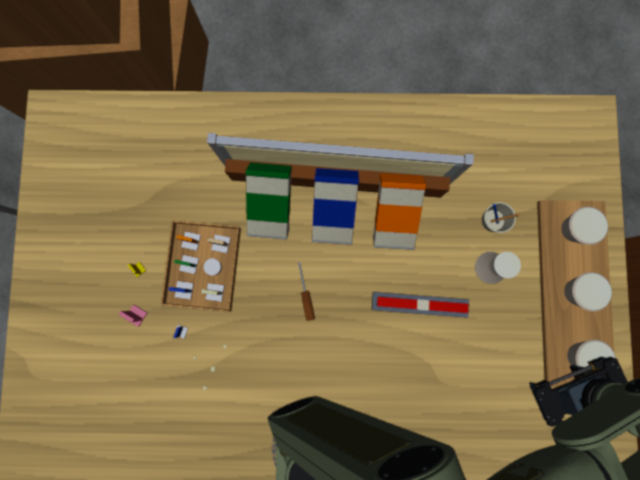

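View pics/side0.png

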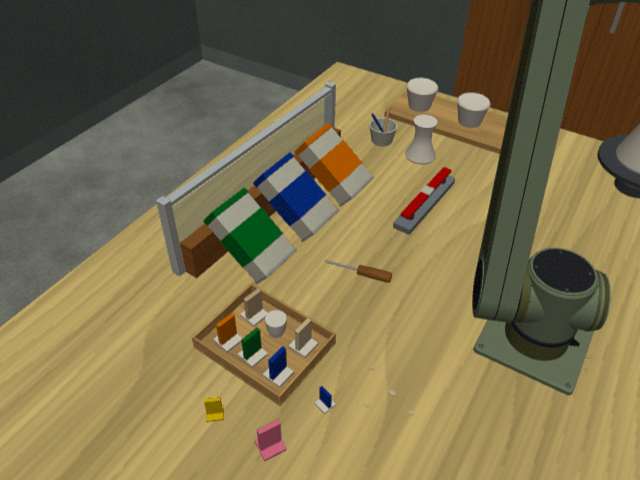

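The pictures show three toppled tins: green at (268,200), blue at (335,205) and orange (amber) at (398,210) in the top view. The crate at (202,266) holds amber, green and blue tiles down its left column. The small blue tile at (180,332) and the pink and yellow ones are look-alikes. The red bar is at (423,304), with the trimming tool between it and the crate.

Run:
```python
from h import *
F={n:grab(n) for n in("top","side")}
def ray(f,px):
    d=rot(f)@np.array([(px[0]-f["cx"])/f["fx"],(px[1]-f["cy"])/f["fy"],1]);return np.array(f["position"],float),d/np.linalg.norm(d)
def tri(a,b):
    A=0;B=0
    for f,p in((F["top"],a),(F["side"],b)):
        o,d=ray(f,p);M=np.eye(3)-np.outer(d,d);A=A+M;B=B+M@o
    return np.linalg.solve(A,B).round()
print("postL",tri((213,137),(170,202)),"postR",tri((470,158),(332,90)))
for t,z in(("tin_green",24),("tin_blue",24),("tin_amber",24),("tile_blue",5),("tile_green",5),("tile_amber",5)):
    for n in F:
        print(t,n,[(np.round(d["location"]).tolist(),round(d["score"],2),world(F[n],d["location"],z)[:2].round().tolist()) for d in viewer.pinpoint(t,F[n])[:4]])
# tin lower visible corners guess & colored regions of tiles (top)
hsv=cv2.cvtColor(F["top"]["img"],cv2.COLOR_RGB2HSV)
sub=slice(215,315),slice(160,245)
for c,(lo,hi) in dict(blue=((110,120,60),(130,255,255)),green=((45,120,40),(80,255,255)),amber=((8,215,170),(14,255,255))).items():
    m=cv2.inRange(hsv,lo,hi)
    k,l,s,ce=cv2.connectedComponentsWithStats(m)
    for i in range(1,k):
        if s[i,4]>15: 
            pts=np.argwhere(l==i)[:,::-1].astype(np.float32); print(c,ce[i].round(1),s[i,4],cv2.minAreaRect(pts),world(F["top"],ce[i],65)[:2].round())
im=F["top"]["img"][120:330,155:480,::-1]; cv2.imwrite("pics/crop1.png",cv2.resize(im,None,fx=2.4,fy=2.4,interpolation=cv2.INTER_CUBIC))
```

```text
postL [766. 247. 211.] postR [ 731. -369.  189.]
tin_green top []
tin_green side [([274.0, 269.0], 0.84, [570.0, 148.0])]
tin_blue top [([330.0, 239.0], 0.63, [554.0, -33.0]), ([202.0, 266.0], 0.28, [475.0, 315.0])]
tin_blue side [([325.0, 225.0], 0.71, [547.0, -42.0])]
tin_amber top [([392.0, 243.0], 0.91, [545.0, -204.0])]
tin_amber side [([356.0, 192.0], 0.65, [546.0, -200.0])]
tile_blue top [([186.0, 292.0], 0.7, [404.0, 361.0]), ([184.0, 331.0], 0.7, [300.0, 362.0]), ([138.0, 312.0], 0.63, [349.0, 490.0]), ([136.0, 266.0], 0.47, [474.0, 501.0])]
tile_blue side [([270.0, 448.0], 0.91, [335.0, 502.0]), ([212.0, 410.0], 0.83, [472.0, 497.0]), ([322.0, 402.0], 0.61, [304.0, 375.0]), ([276.0, 373.0], 0.55, [415.0, 367.0])]
tile_green top [([189.0, 262.0], 0.8, [488.0, 355.0])]
tile_green side [([253.0, 355.0], 0.69, [480.0, 355.0]), ([380.0, 140.0], 0.59, [613.0, -473.0])]
tile_amber top [([191.0, 244.0], 0.5, [538.0, 353.0])]
tile_amber side [([229.0, 338.0], 0.96, [548.0, 348.0])]
blue [336.4 176. ] 561 ((336.6852722167969, 175.90609741210938), (43.38945007324219, 13.10945701599121
[... 229 characters left out ...]
30078), (13.141352653503418, 2.2086305618286133), 83.6598129272461) [ 632. -469.]
blue [176.9 289.4] 50 ((177.0, 289.5), (16.0, 3.0), 0.0) [411. 366.]
blue [176.3 332.3] 24 ((176.4310302734375, 332.1723937988281), (2.414039373397827, 8.913375854492188), 21.801410675048828) [300. 363.]
green [268.2 170.1] 536 ((267.9103698730469, 170.07586669921875), (43.681922912597656, 12.62291431427002), 4.763641834259033) [733. 135.]
green [267.1 207.3] 1096 ((266.697021484375, 207.43821716308594), (43.486907958984375, 26.230199813842773), 4.398705959320068) [632. 136.]
green [181.3 262.3] 38 ((182.26605224609375, 262.7798156738281), (15.516786575317383, 2.873478889465332), 16.699243545532227) [482. 358.]
```

View pics/crop1.png

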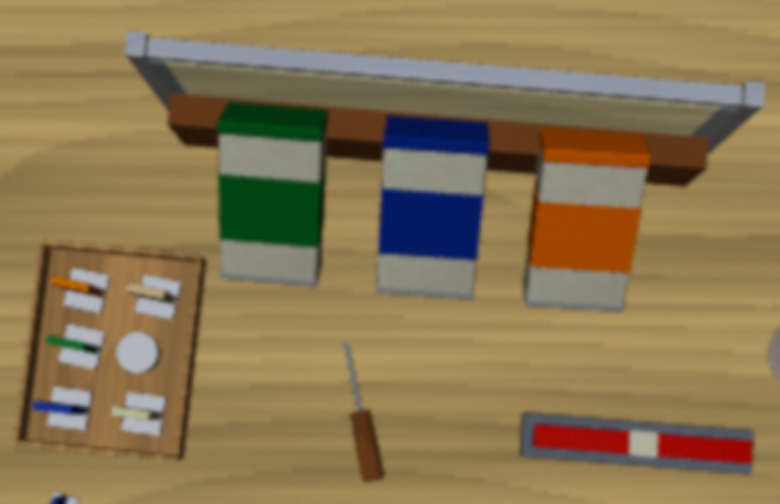

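The crop confirms the booth is turned about -3.3° and shows the heel edges clearly. Their middles sit near full-image pixels (267,237), (332,243) and (395,248).

Run:
```python
from h import *
f=grab("top")
for n,c in dict(green=(269,281.5),blue=(425.5,294.5),amber=(575,306.5)).items():
    print(n,world(f,(155+c[0]/2.4,120+c[1]/2.4),47).round())
for n,c in dict(L=(170,96),R=(706,146)).items(): print("rail back top?",n,world(f,(155+c[0]/2.4,120+c[1]/2.4),95).round())
for n,c in dict(L=(187,143),R=(687,184)).items(): print("rail front foot",n,world(f,(155+c[0]/2.4,120+c[1]/2.4),0).round())
for n,c in dict(a=(346,343),b=(375,480)).items(): print("trim",n,world(f,(155+c[0]/2.4,120+c[1]/2.4),8).round())
for n,c in dict(barL=(533,435),barR=(752,452),mid=(644,443)).items(): print(n,world(f,(155+c[0]/2.4,120+c[1]/2.4),51).round())
for n,c in dict(amber=((52,281),(102,291)),green=((47,340),(99,350)),blue=((33,406),(88,411))).items(): print("tile top",n,[world(f,(155+p[0]/2.4,120+p[1]/2.4),z)[:2].round() for p,z in zip(c,(70,70))])
```

```text
green [553. 136.  47.]
blue [541. -39.  47.]
amber [ 529. -206.   47.]
rail back top? L [751. 244.  95.]
rail back top? R [ 702. -342.   95.]
rail front foot L [723. 243.   0.]
rail front foot R [ 680. -345.    0.]
trim a [488.  51.   8.]
trim b [334.  15.   8.]
barL [ 387. -158.   51.]
barR [ 372. -398.   51.]
mid [ 380. -280.   51.]
tile top amber [array([548., 372.]), array([538., 316.])]
tile top green [array([483., 374.]), array([473., 317.])]
tile top blue [array([411., 386.]), array([407., 326.])]
```

>>> step_arm:
  plan: [0, 0, 0, 0, 0, 0.115, 0, 0, 0, 0, 0, 0.115, 0, 0, 0, 0, 0, 0.115, 0, 0, 0, 0, 0, 0.1137, 2.36, -3.15, 0, 0, 0, 0]
  hand: 6.0

```text
time_s: 2.47
ee_pos: [241.2, -506.2, 227.7]
ee_rot: [179.8, 0.1, -4.5]
force: [1.5, -0.5, 0.7]
gripper_width: 61.3
gripper_force: 0.0
```

>>> step_arm:
  plan: [2.36, -3.15, 0, 0, 0, 0, 2.36, -3.15, 0, 0, 0, 0, 2.36, -3.15, 0, 0, 0, 0, 2.36, -3.15, 0, 0, 0, 0, 2.36, -3.15, 0, 0, 0, 0]

```text
time_s: 2.88
ee_pos: [373.3, -351.9, 228.2]
ee_rot: [180.0, -0.0, -4.0]
force: [0.7, -1.0, 0.1]
gripper_width: 59.9
gripper_force: 0.0
```

>>> step_arm:
  plan: [2.36, -3.15, 0, 0, 0, 0, 2.36, -3.15, 0, 0, 0, 0, 2.36, -3.15, 0, 0, 0, 0, 2.36, -3.15, 0, 0, 0, 0, 2.36, -3.15, 0, 0, 0, 0]

```text
time_s: 3.3
ee_pos: [502.2, -202.9, 228.2]
ee_rot: [180.0, -0.0, -4.0]
force: [1.1, -1.2, -0.3]
gripper_width: 60.3
gripper_force: 0.0
```

>>> step_arm:
  plan: [0, 0, 4, 0, 0, 0, 0, 0, 4, 0, 0, 0, 0, 0, 4, 0, 0, 0, 0, 0, 3.9, 0, 0, 0, 0, 0, 0, 0, 0, 0]

```text
time_s: 3.72
ee_pos: [496.1, -202.2, 62.4]
ee_rot: [-179.7, 0.8, -4.0]
force: [-1.3, 0.1, -0.4]
gripper_width: 59.8
gripper_force: 0.0
```

>>> step_arm:
  plan: [0.4, 0, 1.0, 0, 0, 0, 0.4, 0, 0, 0, 0, 0, 0.4, 0, 0, 0, 0, 0, 0, 0, 0, 0, 0, 0, 0, 0, 0, 0, 0, 0]

```text
time_s: 4.13
ee_pos: [513.2, -205.5, 60.0]
ee_rot: [180.0, -0.0, -4.0]
force: [-3.6, 0.7, -1.4]
gripper_width: 60.0
gripper_force: 1.7
```

>>> step_arm:
  plan: [-0.8, 0, 0, 0, 0, 0, 0, 0, 1.3, 0, 0, 0, 0.8, 0, 0, 0, 0, 0, 0.7, 0, 0.1, 0, 0, 0, 0.5, 0, 0.1, 0, 0, 0]

```text
time_s: 4.55
ee_pos: [523.8, -206.0, 43.9]
ee_rot: [-180.0, 0.3, -4.0]
force: [-13.3, 0.3, 2.1]
gripper_width: 60.3
gripper_force: 7.3
```

>>> step_arm:
  plan: [0.5, 0, 0.2, 0, 0, 0, 0.5, 0, 0.2, 0, 0, 0, 0.5, 0, 0.2, 0, 0, 0, 0.5, 0, 0.2, 0, 0, 0, 0, 0, 0, 0, 0, 0]

```text
time_s: 4.97
ee_pos: [543.4, -207.1, 35.0]
ee_rot: [-179.9, 0.3, -4.0]
force: [-6.8, 0.1, -4.7]
gripper_width: 59.6
gripper_force: 2.9
```

>>> step_arm:
  plan: [0.5, 0, 0.15, 0, 0, 0, 0.5, 0, 0.2, 0, 0, 0, 0.5, 0, 0.2, 0, 0, 0, 0.5, 0, 0.2, 0, 0, 0, 0.5, 0, 0.2, 0, 0, 0]

```text
time_s: 5.38
ee_pos: [569.3, -209.1, 25.8]
ee_rot: [-180.0, 0.2, -4.0]
force: [-5.1, -0.2, -2.7]
gripper_width: 59.9
gripper_force: 2.2
```

>>> step_arm:
  plan: [0.5, 0, 0.15, 0, 0, 0, 0.5, 0, 0.2, 0, 0, 0, 0.5, 0, 0.2, 0, 0, 0, 0.4, 0, 0.1, 0, 0, 0, 0, 0, 0, 0, 0, 0]

```text
time_s: 5.8
ee_pos: [584.4, -210.1, 20.2]
ee_rot: [-179.9, 0.6, -4.0]
force: [-18.8, 0.4, 7.1]
gripper_width: 60.1
gripper_force: 10.0
```

```bash
python3 -c "
from h import *
f=grab('side','s1');print(sensors.state()['force'])
cv2.imwrite('pics/s1c.png',cv2.resize(f['img'][60:300,150:470,::-1],None,fx=2,fy=2))"
```

```text
[-18.82440981   0.89158788   6.05228471]
```

View pics/s1c.png

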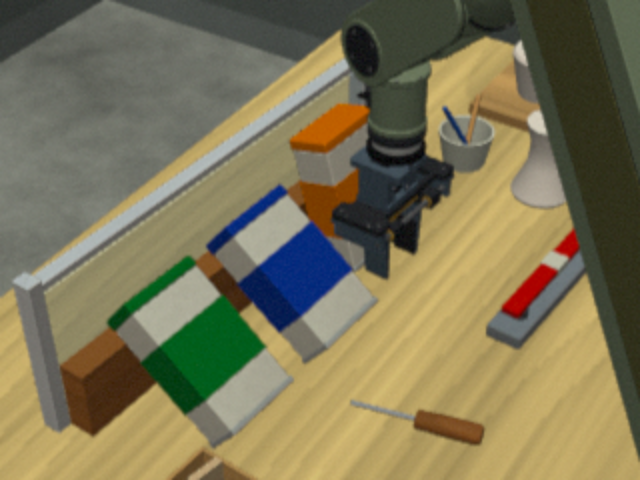

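The amber tin at crop (330,170) is nearly upright against the gripper, so I back off.

>>> step_arm:
  plan: [-0.4, 0, 0, 0, 0, 0, -0.5, 0, 0, 0, 0, 0, -0.6, 0, 0, 0, 0, 0, -0.8, 0, 0, 0, 0, 0, -1.0, 0, 0, 0, 0, 0]

```text
time_s: 6.27
ee_pos: [556.4, -208.6, 20.4]
ee_rot: [180.0, -0.1, -4.0]
force: [-0.8, -0.1, 0.4]
gripper_width: 60.0
gripper_force: 0.0
```

>>> step_arm:
  plan: [-2, 0, 0, 0, 0, 0, -3, 0, 0, 0, 0, 0, -1, 0, -1, 0, 0, 0, 0, 0, -2, 0, 0, 0, 0, 0, -2, 0, 0, 0]

```text
time_s: 6.68
ee_pos: [494.6, -204.0, 70.3]
ee_rot: [-180.0, 0.1, -4.0]
force: [1.1, -1.0, 0.6]
gripper_width: 60.1
gripper_force: 0.0
```

Run:
```python
from h import *
f=grab('side')
cv2.imwrite('pics/s2c.png',cv2.resize(f['img'][60:300,150:470,::-1],None,fx=2,fy=2))
s=sensors.state();print(s['ee_pos'],s['ee_rot'])
```

```text
[ 497.90033964 -205.25423799   74.56724124] [179.85092609  -0.43329495  -4.02766196]
```

View pics/s2c.png

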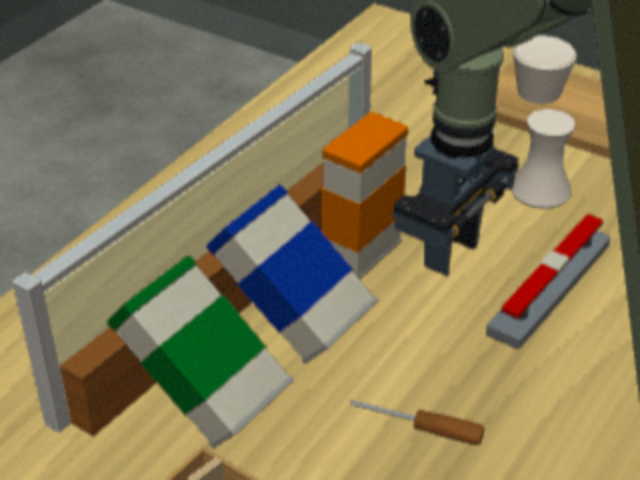

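>>> step_arm:
  plan: [-0.1, -3.36, 0, 0, 0, 0, -0.1, -3.36, 0, 0, 0, 0, -0.1, -3.36, 0, 0, 0, 0, -0.1, -3.36, 0, 0, 0, 0, 0, -3.36, 0, 0, 0, 0]

```text
time_s: 7.15
ee_pos: [503.7, -35.0, 70.2]
ee_rot: [-180.0, -0.1, -4.0]
force: [0.9, -0.5, -0.4]
gripper_width: 60.3
gripper_force: 0.0
```

>>> step_arm:
  plan: [0, 0, 1.0, 0, 0, 0, 0, 0, 1.0, 0, 0, 0, 0, 0, 0.2, 0, 0, 0, 0, 0, 0, 0, 0, 0, 0, 0, 0, 0, 0, 0]

```text
time_s: 7.57
ee_pos: [503.8, -37.5, 47.6]
ee_rot: [180.0, 0.0, -4.1]
force: [0.3, -0.6, 0.7]
gripper_width: 60.1
gripper_force: 0.0
```

>>> step_arm:
  plan: [0.9, 0, 0, 0, 0, 0, 0.8, 0, 0, 0, 0, 0, 0.6, 0, 0, 0, 0, 0, 0.5, 0, 0.1, 0, 0, 0, 0.5, 0, 0.15, 0, 0, 0]

```text
time_s: 7.98
ee_pos: [533.3, -38.7, 45.1]
ee_rot: [180.0, 0.6, -4.0]
force: [-11.3, 0.9, 9.5]
gripper_width: 60.3
gripper_force: 5.6
```

>>> step_arm:
  plan: [0.5, 0, 0.15, 0, 0, 0, 0.5, 0, 0.15, 0, 0, 0, 0.5, 0, 0.2, 0, 0, 0, 0.5, 0, 0.2, 0, 0, 0, 0.5, 0, 0.2, 0, 0, 0]

```text
time_s: 8.4
ee_pos: [558.0, -40.3, 34.9]
ee_rot: [-180.0, 0.6, -4.0]
force: [-6.1, -0.0, -3.4]
gripper_width: 60.1
gripper_force: 3.1
```

>>> step_arm:
  plan: [0.5, 0, 0.2, 0, 0, 0, 0.5, 0, 0.2, 0, 0, 0, 0.5, 0, 0.2, 0, 0, 0, 0.5, 0, 0.2, 0, 0, 0, 0.5, 0, 0.2, 0, 0, 0]

```text
time_s: 8.82
ee_pos: [586.4, -42.3, 25.7]
ee_rot: [180.0, 0.1, -4.0]
force: [-5.8, -0.1, -3.3]
gripper_width: 60.3
gripper_force: 2.6
```

>>> step_arm:
  plan: [0.5, 0, 0.2, 0, 0, 0, 0.5, 0, 0.2, 0, 0, 0, 0.5, 0, 0.2, 0, 0, 0, 0.1, 0, 0, 0, 0, 0, 0, 0, 0, 0, 0, 0]

```text
time_s: 9.23
ee_pos: [597.1, -42.9, 21.3]
ee_rot: [-180.0, 0.7, -4.0]
force: [-22.3, 2.0, 12.6]
gripper_width: 60.2
gripper_force: 12.9
```

>>> step_arm:
  plan: [-0.4, 0, 0, 0, 0, 0, -0.5, 0, 0, 0, 0, 0, -0.6, 0, 0, 0, 0, 0, -0.8, 0, 0, 0, 0, 0, -1.0, 0, 0, 0, 0, 0]

```text
time_s: 9.65
ee_pos: [570.5, -41.1, 20.8]
ee_rot: [180.0, -0.2, -4.0]
force: [0.0, 0.1, -0.0]
gripper_width: 60.1
gripper_force: 0.0
```

>>> step_arm:
  plan: [-2, 0, 0, 0, 0, 0, -3, 0, 0, 0, 0, 0, -1, 0, -1, 0, 0, 0, 0, 0, -2, 0, 0, 0, 0, 0, 0, 0, 0, 0]

```text
time_s: 10.07
ee_pos: [511.4, -36.9, 53.3]
ee_rot: [180.0, -0.4, -4.0]
force: [1.3, 0.6, 0.7]
gripper_width: 59.9
gripper_force: 0.0
```

>>> step_arm:
  plan: [0, -3.5, 0, 0, 0, 0, 0, -3.5, 0, 0, 0, 0, 0, -3.5, 0, 0, 0, 0, 0, -3.5, 0, 0, 0, 0, 0, -3.5, 0, 0, 0, 0]

```text
time_s: 10.48
ee_pos: [522.6, 139.5, 50.3]
ee_rot: [-180.0, -0.1, -4.0]
force: [0.3, -0.0, 0.4]
gripper_width: 60.3
gripper_force: 0.0
```

>>> step_arm:
  plan: [0, 0, 0, 0, 0, 0, 0, 0, 0, 0, 0, 0, 0, 0, 0, 0, 0, 0]

```text
time_s: 10.73
ee_pos: [522.0, 137.5, 50.1]
ee_rot: [180.0, -0.0, -4.0]
force: [0.8, -0.4, -0.2]
gripper_width: 60.2
gripper_force: 0.0
```

>>> step_arm:
  plan: [0.8, 0, 0.1, 0, 0, 0, 0.7, 0, 0.1, 0, 0, 0, 0.5, 0, 0.1, 0, 0, 0, 0.5, 0, 0.1, 0, 0, 0, 0.5, 0, 0.15, 0, 0, 0]

```text
time_s: 11.15
ee_pos: [548.5, 134.2, 44.6]
ee_rot: [179.9, 0.6, -4.2]
force: [-10.8, 0.9, 9.0]
gripper_width: 59.9
gripper_force: 6.1
```

>>> step_arm:
  plan: [0.5, 0, 0.15, 0, 0, 0, 0.5, 0, 0.15, 0, 0, 0, 0.5, 0, 0.2, 0, 0, 0, 0.5, 0, 0.2, 0, 0, 0, 0.5, 0, 0.2, 0, 0, 0]

```text
time_s: 11.57
ee_pos: [573.7, 132.2, 34.0]
ee_rot: [179.9, 0.5, -4.1]
force: [-5.6, -0.1, -2.6]
gripper_width: 59.9
gripper_force: 2.8
```

>>> step_arm:
  plan: [0.5, 0, 0.2, 0, 0, 0, 0.5, 0, 0.2, 0, 0, 0, 0.5, 0, 0.2, 0, 0, 0, 0.5, 0, 0.2, 0, 0, 0, 0.5, 0, 0.2, 0, 0, 0]

```text
time_s: 11.98
ee_pos: [601.5, 131.5, 25.1]
ee_rot: [180.0, 0.1, -4.1]
force: [-5.3, 0.7, -3.4]
gripper_width: 60.2
gripper_force: 2.5
```

>>> step_arm:
  plan: [0.5, 0, 0.2, 0, 0, 0, 0.5, 0, 0.2, 0, 0, 0, 0.1, 0, 0.1, 0, 0, 0, 0, 0, 0, 0, 0, 0, 0, 0, 0, 0, 0, 0]

```text
time_s: 12.4
ee_pos: [610.5, 131.4, 21.8]
ee_rot: [180.0, 0.3, -4.0]
force: [-14.3, -0.5, 7.1]
gripper_width: 59.7
gripper_force: 7.9
```

>>> step_arm:
  plan: [-0.4, 0, 0, 0, 0, 0, -0.5, 0, 0, 0, 0, 0, -0.6, 0, 0, 0, 0, 0, -0.8, 0, 0, 0, 0, 0, -1.0, 0, 0, 0, 0, 0]

```text
time_s: 12.82
ee_pos: [580.4, 133.9, 21.2]
ee_rot: [-180.0, -0.1, -4.0]
force: [0.1, 0.0, 0.2]
gripper_width: 60.1
gripper_force: 0.0
```

>>> step_arm:
  plan: [-3, 0, 0, 0, 0, 0, -3, 0, 0, 0, 0, 0, -3, 0, -3, 0, 0, 0, 0, 0, -4, 0, 0, 0, 0, 0, -4, 0, 0, 0]

```text
time_s: 13.23
ee_pos: [487.4, 139.7, 130.6]
ee_rot: [179.9, 0.2, -3.9]
force: [2.1, 0.4, -0.0]
gripper_width: 60.0
gripper_force: 0.0
```

Run:
```python
from h import *
for n in("top","side"):
    f=grab(n,n+"3")
    if n=="top": 
        im=f["img"]; cv2.imwrite("pics/t3c.png",cv2.resize(im[120:330,140:460,::-1],None,fx=2.5,fy=2.5,interpolation=cv2.INTER_CUBIC))
    for t in["tin_blue","tin_green","tin_amber","tile_blue","tile_green","tile_amber"]:
        print(n,t,[(np.round(d["location"]).tolist(),round(d["score"],2),world(f,d["location"],5 if "tile" in t else 0)[:2].round().tolist()) for d in viewer.pinpoint(t,f)[:4]])
s=sensors.state();print(s['ee_pos'],s['ee_rot'])
```

```text
top tin_blue [([333.0, 211.0], 0.55, [636.0, -42.0])]
top tin_green [([271.0, 204.0], 0.76, [653.0, 133.0])]
top tin_amber [([391.0, 213.0], 0.91, [631.0, -205.0])]
top tile_blue [([135.0, 312.0], 0.75, [348.0, 496.0]), ([139.0, 268.0], 0.67, [468.0, 492.0]), ([182.0, 291.0], 0.55, [407.0, 372.0]), ([184.0, 331.0], 0.45, [299.0, 359.0])]
top tile_green [([188.0, 266.0], 0.83, [477.0, 358.0])]
top tile_amber [([193.0, 240.0], 0.59, [548.0, 347.0])]
side tin_blue [([293.0, 219.0], 0.83, [643.0, -42.0]), ([252.0, 354.0], 0.73, [487.0, 351.0])]
side tin_green [([248.0, 256.0], 0.81, [664.0, 127.0])]
side tin_amber [([332.0, 188.0], 0.74, [624.0, -205.0])]
side tile_blue [([279.0, 373.0], 0.97, [412.0, 363.0]), ([326.0, 403.0], 0.75, [298.0, 371.0]), ([272.0, 446.0], 0.7, [334.0, 497.0]), ([214.0, 411.0], 0.59, [467.0, 497.0])]
side tile_green [([254.0, 355.0], 0.95, [478.0, 354.0]), ([294.0, 218.0], 0.2, [641.0, -40.0])]
side tile_amber [([228.0, 338.0], 0.57, [551.0, 348.0])]
[490.59758541 139.90835582 129.82961866] [ 1.79975124e+02  5.60102254e-02 -4.00854650e+00]
```

View pics/t3c.png

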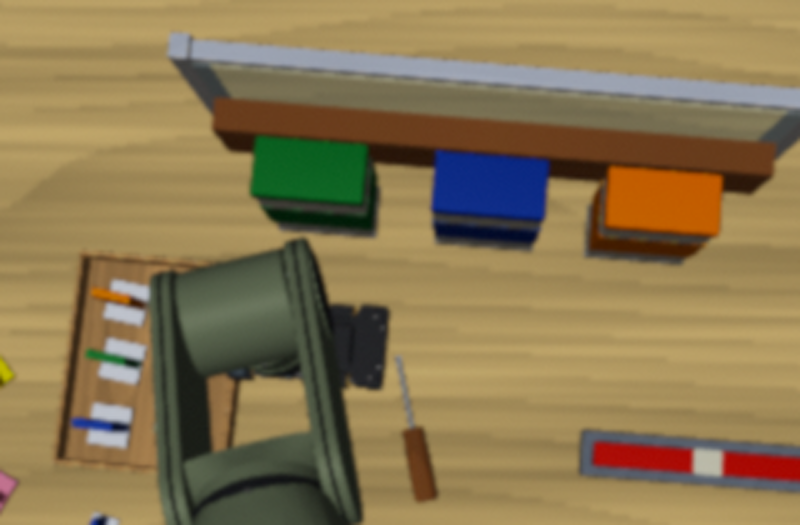

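View pics/side3.png

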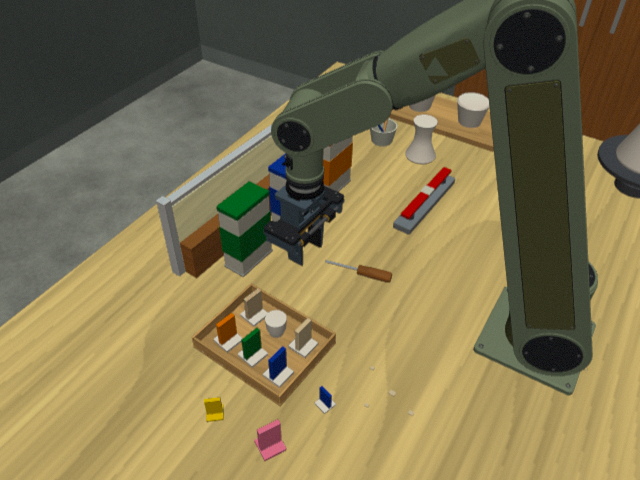

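All three tins stand upright (lids at crop (312,170), (490,180), (665,200)), and the tiles are still in the crate's left column. Next are the tiles.

```bash
cat >> h.py <<'E'
def plan(x,y,z,yaw,n,start=None):
    s=sensors.state(); p0=np.array(s["ee_pos"]); y0=s["ee_rot"][2]
    if start: p0=np.array(start[:3],float); y0=start[3]
    d=(np.array([x,y,z])-p0)/n; dy=(yaw-y0)/n; rows=[]
    for i in range(n):
        M=R.from_euler('xyz',[180,0,y0+dy*i],degrees=True).as_matrix()
        rows+=list((M.T@d/10).round(2))+[0,0,round(float(-np.radians(dy)),4)]
    for i in range(0,n,5): print([float(v)+0 for v in rows[6*i:6*i+30]])
E
python3 -c "
from h import *
plan(548,350,150,80,13)"
```

```text
[0.33, -1.64, -0.16, 0.0, 0.0, -0.1128, 0.51, -1.6, -0.16, 0.0, 0.0, -0.1128, 0.69, -1.53, -0.16, 0.0, 0.0, -0.1128, 0.85, -1.44, -0.16, 0.0, 0.0, -0.1128, 1.01, -1.34, -0.16, 0.0, 0.0, -0.1128]
[1.16, -1.21, -0.16, 0.0, 0.0, -0.1128, 1.28, -1.08, -0.16, 0.0, 0.0, -0.1128, 1.4, -0.92, -0.16, 0.0, 0.0, -0.1128, 1.49, -0.76, -0.16, 0.0, 0.0, -0.1128, 1.57, -0.59, -0.16, 0.0, 0.0, -0.1128]
[1.62, -0.41, -0.16, 0.0, 0.0, -0.1128, 1.66, -0.22, -0.16, 0.0, 0.0, -0.1128, 1.67, -0.03, -0.16, 0.0, 0.0, -0.1128]
```

>>> step_arm:
  plan: [0.33, -1.64, -0.16, 0, 0, -0.1128, 0.51, -1.6, -0.16, 0, 0, -0.1128, 0.69, -1.53, -0.16, 0, 0, -0.1128, 0.85, -1.44, -0.16, 0, 0, -0.1128, 1.01, -1.34, -0.16, 0, 0, -0.1128]
  hand: 5.0

```text
time_s: 14.35
ee_pos: [512.9, 221.6, 138.2]
ee_rot: [180.0, 0.0, 28.6]
force: [-0.9, -0.3, 0.0]
gripper_width: 50.2
gripper_force: 0.0
```

>>> step_arm:
  plan: [1.16, -1.21, -0.16, 0, 0, -0.1128, 1.28, -1.08, -0.16, 0, 0, -0.1128, 1.4, -0.92, -0.16, 0, 0, -0.1128, 1.49, -0.76, -0.16, 0, 0, -0.1128, 1.57, -0.59, -0.16, 0, 0, -0.1128]

```text
time_s: 14.77
ee_pos: [535.0, 302.4, 146.1]
ee_rot: [-180.0, 0.0, 60.9]
force: [-0.2, -0.7, -1.1]
gripper_width: 50.5
gripper_force: 0.0
```

>>> step_arm:
  plan: [1.62, -0.41, -0.16, 0, 0, -0.1128, 1.66, -0.22, -0.16, 0, 0, -0.1128, 1.67, -0.03, -0.16, 0, 0, -0.1128, 0, 0, 0, 0, 0, 0, 0, 0, 0, 0, 0, 0]

```text
time_s: 15.18
ee_pos: [548.0, 350.3, 150.6]
ee_rot: [-180.0, 0.1, 80.0]
force: [-0.2, -0.4, -1.1]
gripper_width: 50.1
gripper_force: 0.0
```

Run:
```python
from h import *
for n in("side","top"):
    f=grab(n)
    if n=="side": cv2.imwrite("pics/s4c.png",cv2.resize(f["img"][240:440,120:420,::-1],None,fx=2.6,fy=2.6,interpolation=cv2.INTER_CUBIC))
    for t in["tile_blue","tile_green","tile_amber"]:
        print(n,t,[(round(d["score"],2),world(f,d["location"],5)[:2].round().tolist()) for d in viewer.pinpoint(t,f)[:4]])
s=sensors.state();print(s['ee_pos'],s['ee_rot'])
```

```text
side tile_blue [(0.92, [340.0, 498.0]), (0.83, [415.0, 362.0]), (0.75, [297.0, 373.0]), (0.63, [467.0, 499.0])]
side tile_green [(0.95, [481.0, 359.0]), (0.59, [645.0, -46.0])]
side tile_amber [(0.93, [547.0, 352.0]), (0.42, [611.0, -473.0])]
top tile_blue [(0.63, [406.0, 363.0])]
top tile_green [(0.58, [485.0, 362.0])]
top tile_amber [(0.79, [546.0, 347.0])]
[548.09397489 349.46748166 151.25467075] [-1.79999136e+02  1.09592330e-02  7.99600426e+01]
```

View pics/s4c.png

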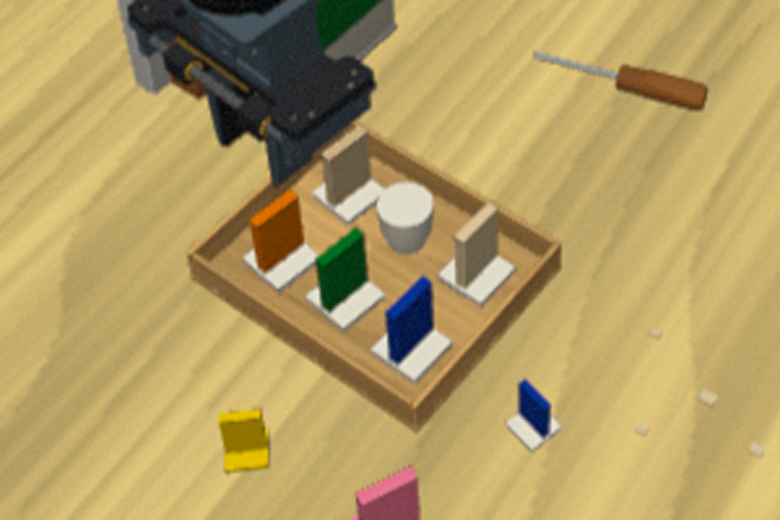

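The gripper is over the amber tile (crop (277,235)), with the plate's thickness across the jaws. I go down and grip.

>>> step_arm:
  plan: [0, 0, 3, 0, 0, 0, 0, 0, 3, 0, 0, 0, 0, 0, 2.5, 0, 0, 0, 0, 0, 1.2, 0, 0, 0, 0, 0, 0, 0, 0, 0]

```text
time_s: 16.0
ee_pos: [546.4, 348.7, 51.1]
ee_rot: [-179.7, 0.2, 80.0]
force: [-0.3, 0.3, 0.1]
gripper_width: 49.6
gripper_force: 0.0
```

>>> step_arm:
  plan: [0, 0, 0, 0, 0, 0, 0, 0, 0, 0, 0, 0, 0, 0, 0, 0, 0, 0, 0, 0, 0, 0, 0, 0, 0, 0, 0, 0, 0, 0]
  hand: 0
  newtons: 15

```text
time_s: 16.42
ee_pos: [548.7, 350.3, 55.4]
ee_rot: [179.9, -0.1, 80.0]
force: [0.3, 1.0, 1.0]
gripper_width: 19.7
gripper_force: 0.0
```

>>> step_arm:
  plan: [0, 0, -0.5, 0, 0, 0, 0, 0, -2, 0, 0, 0, 0, 0, -3.5, 0, 0, 0, 0, 0, -3.5, 0, 0, 0, 0, 0, -2, 0, 0, 0]

```text
time_s: 16.83
ee_pos: [549.3, 350.8, 173.7]
ee_rot: [179.7, -0.2, 80.0]
force: [1.2, 0.4, 0.1]
gripper_width: 9.8
gripper_force: 15.0
```

```bash
python3 -c "
from h import *
print(sensors.state()['ee_pos'])
plan(523,-199,165,-4,16)"
```

```text
[549.34910028 350.79917229 173.74151708]
[-3.41, 0.43, 0.05, 0.0, 0.0, 0.0916, -3.36, 0.74, 0.05, 0.0, 0.0, 0.0916, -3.28, 1.05, 0.05, 0.0, 0.0, 0.0916, -3.17, 1.34, 0.05, 0.0, 0.0, 0.0916, -3.03, 1.63, 0.05, 0.0, 0.0, 0.0916]
[-2.87, 1.9, 0.05, 0.0, 0.0, 0.0916, -2.68, 2.15, 0.05, 0.0, 0.0, 0.0916, -2.47, 2.39, 0.05, 0.0, 0.0, 0.0916, -2.25, 2.61, 0.05, 0.0, 0.0, 0.0916, -2.0, 2.8, 0.05, 0.0, 0.0, 0.0916]
[-1.73, 2.97, 0.05, 0.0, 0.0, 0.0916, -1.45, 3.12, 0.05, 0.0, 0.0, 0.0916, -1.16, 3.24, 0.05, 0.0, 0.0, 0.0916, -0.86, 3.33, 0.05, 0.0, 0.0, 0.0916, -0.55, 3.4, 0.05, 0.0, 0.0, 0.0916]
[-0.24, 3.43, 0.05, 0.0, 0.0, 0.0916]
```

>>> step_arm:
  plan: [-3.41, 0.43, 0.05, 0, 0, 0.0916, -3.36, 0.74, 0.05, 0, 0, 0.0916, -3.28, 1.05, 0.05, 0, 0, 0.0916, -3.17, 1.34, 0.05, 0, 0, 0.0916, -3.03, 1.63, 0.05, 0, 0, 0.0916]

```text
time_s: 17.25
ee_pos: [539.4, 176.8, 167.3]
ee_rot: [180.0, -0.0, 53.5]
force: [0.2, 0.2, -0.9]
gripper_width: 9.9
gripper_force: 15.0
```

>>> step_arm:
  plan: [-2.87, 1.9, 0.05, 0, 0, 0.0916, -2.68, 2.15, 0.05, 0, 0, 0.0916, -2.47, 2.39, 0.05, 0, 0, 0.0916, -2.25, 2.61, 0.05, 0, 0, 0.0916, -2.0, 2.8, 0.05, 0, 0, 0.0916]

```text
time_s: 17.67
ee_pos: [531.3, 4.8, 164.8]
ee_rot: [180.0, -0.0, 27.3]
force: [1.5, 0.2, -0.1]
gripper_width: 10.1
gripper_force: 15.0
```

>>> step_arm:
  plan: [-1.73, 2.97, 0.05, 0, 0, 0.0916, -1.45, 3.12, 0.05, 0, 0, 0.0916, -1.16, 3.24, 0.05, 0, 0, 0.0916, -0.86, 3.33, 0.05, 0, 0, 0.0916, -0.55, 3.4, 0.05, 0, 0, 0.0916]

```text
time_s: 18.08
ee_pos: [523.2, -167.1, 162.3]
ee_rot: [180.0, -0.0, 1.0]
force: [0.4, 0.5, -1.2]
gripper_width: 9.9
gripper_force: 15.0
```

>>> step_arm:
  plan: [-0.24, 3.43, 0.05, 0, 0, 0.0916, 0, 0, 2, 0, 0, 0, 0, 0, 3.5, 0, 0, 0, 0, 0, 2, 0, 0, 0, 0, 0, 0, 0, 0, 0]

```text
time_s: 18.5
ee_pos: [518.8, -199.0, 82.4]
ee_rot: [-179.8, 0.5, -4.0]
force: [-0.5, 1.2, -0.6]
gripper_width: 9.8
gripper_force: 15.0
```

```bash
python3 -c "
from h import *
f=grab('side');s=sensors.state();print(s['ee_pos'],s['ee_rot'],s['force'])
cv2.imwrite('pics/s5c.png',cv2.resize(f['img'][120:270,270:450,::-1],None,fx=4,fy=4,interpolation=cv2.INTER_CUBIC))
e=s['ee_pos'];print([((np.array(proj(f,[e[0],e[1],e[2]-k]))-[270,120])*4).round() for k in(0,14,49,69)])"
```

```text
[ 520.47384073 -199.41572006   84.78705381] [-179.9205218     0.25615151   -3.97747089] [ 0.0652862  -0.24871841  0.08915702]
[array([385., 227.]), array([384., 244.]), array([380., 286.]), array([378., 309.])]
```

View pics/s5c.png

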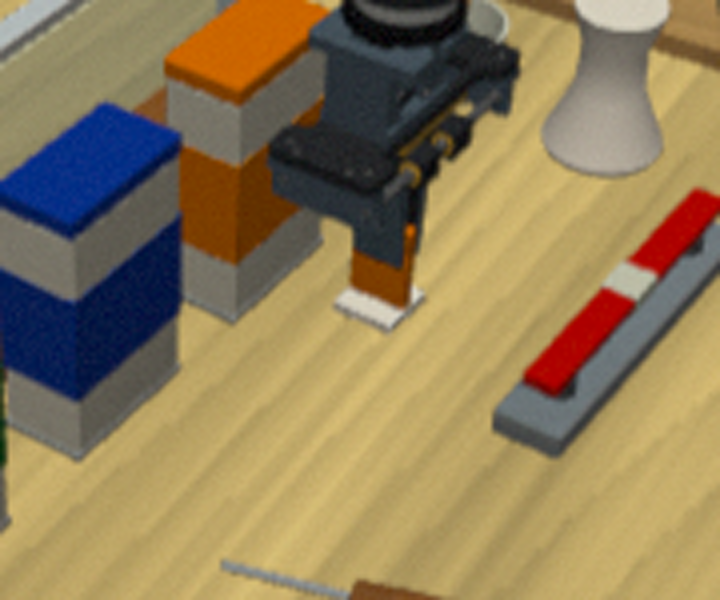

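The amber tile hangs upright in the jaws at crop (382,290), held a bit high on its plate, so I lower it by feel.

>>> step_arm:
  plan: [0, 0, 0.6, 0, 0, 0, 0, 0, 0.5, 0, 0, 0, 0, 0, 0.3, 0, 0, 0, 0, 0, 0, 0, 0, 0, 0, 0, 0, 0, 0, 0]

```text
time_s: 18.97
ee_pos: [522.3, -199.8, 72.8]
ee_rot: [180.0, -0.1, -3.9]
force: [-1.1, -0.1, 0.7]
gripper_width: 9.9
gripper_force: 15.0
```

>>> step_arm:
  plan: [0, 0, 0.2, 0, 0, 0, 0, 0, 0.2, 0, 0, 0, 0, 0, 0, 0, 0, 0]

```text
time_s: 19.22
ee_pos: [521.9, -199.8, 68.0]
ee_rot: [-180.0, 0.0, -4.0]
force: [-0.1, -0.2, -0.5]
gripper_width: 9.8
gripper_force: 15.0
```

>>> step_arm:
  plan: [0, 0, 0.2, 0, 0, 0, 0, 0, 0.1, 0, 0, 0, 0, 0, 0, 0, 0, 0]

```text
time_s: 19.47
ee_pos: [521.8, -199.8, 64.9]
ee_rot: [-180.0, 0.0, -4.0]
force: [-0.9, -1.3, -0.3]
gripper_width: 9.6
gripper_force: 15.0
```

>>> step_arm:
  plan: [0, 0, 0.2, 0, 0, 0, 0, 0, 0.1, 0, 0, 0, 0, 0, 0, 0, 0, 0]

```text
time_s: 19.72
ee_pos: [521.8, -199.8, 61.9]
ee_rot: [-180.0, 0.0, -4.0]
force: [-0.0, 0.7, -0.1]
gripper_width: 10.3
gripper_force: 15.0
```

>>> step_arm:
  plan: [0, 0, 0.2, 0, 0, 0, 0, 0, 0, 0, 0, 0, 0, 0, 0, 0, 0, 0]

```text
time_s: 19.97
ee_pos: [521.9, -199.8, 60.1]
ee_rot: [-180.0, 0.0, -4.0]
force: [-0.3, -0.0, -0.7]
gripper_width: 9.9
gripper_force: 15.0
```

>>> step_arm:
  plan: [0, 0, 0.2, 0, 0, 0, 0, 0, 0, 0, 0, 0, 0, 0, 0, 0, 0, 0]

```text
time_s: 20.22
ee_pos: [522.4, -200.0, 59.5]
ee_rot: [180.0, -0.1, -4.0]
force: [-1.8, 1.5, 6.6]
gripper_width: 10.2
gripper_force: 15.0
```

>>> step_arm:
  plan: [0, 0, 0, 0, 0, 0, 0, 0, 0, 0, 0, 0, 0, 0, 0, 0, 0, 0, 0, 0, 0, 0, 0, 0, 0, 0, -1, 0, 0, 0]
  hand: 5

```text
time_s: 20.63
ee_pos: [520.6, -199.3, 66.7]
ee_rot: [-179.9, 0.2, -4.0]
force: [-0.5, -0.5, 0.2]
gripper_width: 40.3
gripper_force: 0.0
```

>>> step_arm:
  plan: [0, 0, -2, 0, 0, 0, 0, 0, -3, 0, 0, 0, 0, 0, -3, 0, 0, 0, 0, 0, -2, 0, 0, 0, 0, 0, 0, 0, 0, 0]

```text
time_s: 21.05
ee_pos: [524.7, -200.9, 173.8]
ee_rot: [179.8, -0.6, -4.0]
force: [2.3, -0.3, 0.2]
gripper_width: 50.3
gripper_force: 0.0
```

```bash
python3 -c "
from h import *
for n in('top','side'):
  f=grab(n)
  for t in['tile_blue','tile_green','tile_amber']:
    print(n,t,[(round(d['score'],2),world(f,d['location'],0 if 'am' in t else 5)[:2].round().tolist()) for d in viewer.pinpoint(t,f)[:4]])
print(sensors.state()['ee_pos'])
plan(482,358,165,79,16)"
```

```text
top tile_blue [(0.65, [461.0, 497.0]), (0.6, [341.0, 494.0]), (0.54, [413.0, 39.0]), (0.52, [400.0, 370.0])]
top tile_green [(0.63, [492.0, 364.0])]
top tile_amber []
side tile_blue [(0.93, [465.0, 500.0]), (0.85, [299.0, 371.0]), (0.79, [332.0, 494.0]), (0.59, [413.0, 364.0])]
side tile_green [(0.62, [478.0, 359.0])]
side tile_amber [(0.66, [482.0, -472.0]), (0.55, [525.0, -214.0]), (0.47, [660.0, 133.0])]
[ 521.4448101  -199.61635568  167.05718358]
[-0.49, -3.46, 0.01, 0.0, 0.0, -0.0905, -0.17, -3.49, 0.01, 0.0, 0.0, -0.0905, 0.14, -3.49, 0.01, 0.0, 0.0, -0.0905, 0.46, -3.46, 0.01, 0.0, 0.0, -0.0905, 0.77, -3.41, 0.01, 0.0, 0.0, -0.0905]
[1.07, -3.32, 0.01, 0.0, 0.0, -0.0905, 1.37, -3.21, 0.01, 0.0, 0.0, -0.0905, 1.66, -3.08, 0.01, 0.0, 0.0, -0.0905, 1.93, -2.91, 0.01, 0.0, 0.0, -0.0905, 2.18, -2.73, 0.01, 0.0, 0.0, -0.0905]
[2.42, -2.52, 0.01, 0.0, 0.0, -0.0905, 2.64, -2.29, 0.01, 0.0, 0.0, -0.0905, 2.83, -2.04, 0.01, 0.0, 0.0, -0.0905, 3.01, -1.78, 0.01, 0.0, 0.0, -0.0905, 3.16, -1.5, 0.01, 0.0, 0.0, -0.0905]
[3.28, -1.21, 0.01, 0.0, 0.0, -0.0905]
```

>>> step_arm:
  plan: [-0.49, -3.46, 0.01, 0, 0, -0.0905, -0.17, -3.49, 0.01, 0, 0, -0.0905, 0.14, -3.49, 0.01, 0, 0, -0.0905, 0.46, -3.46, 0.01, 0, 0, -0.0905, 0.77, -3.41, 0.01, 0, 0, -0.0905]

```text
time_s: 21.87
ee_pos: [509.0, -24.2, 167.1]
ee_rot: [-180.0, 0.1, 22.2]
force: [0.8, -0.0, -0.2]
gripper_width: 50.1
gripper_force: 0.0
```

>>> step_arm:
  plan: [1.07, -3.32, 0.01, 0, 0, -0.0905, 1.37, -3.21, 0.01, 0, 0, -0.0905, 1.66, -3.08, 0.01, 0, 0, -0.0905, 1.93, -2.91, 0.01, 0, 0, -0.0905, 2.18, -2.73, 0.01, 0, 0, -0.0905]

```text
time_s: 22.28
ee_pos: [496.7, 150.2, 166.7]
ee_rot: [-180.0, 0.1, 48.2]
force: [0.2, 0.4, -0.3]
gripper_width: 50.1
gripper_force: 0.0
```

>>> step_arm:
  plan: [2.42, -2.52, 0.01, 0, 0, -0.0905, 2.64, -2.29, 0.01, 0, 0, -0.0905, 2.83, -2.04, 0.01, 0, 0, -0.0905, 3.01, -1.78, 0.01, 0, 0, -0.0905, 3.16, -1.5, 0.01, 0, 0, -0.0905]

```text
time_s: 22.7
ee_pos: [484.3, 324.5, 166.0]
ee_rot: [-180.0, 0.1, 74.1]
force: [0.6, 0.8, -0.4]
gripper_width: 50.1
gripper_force: 0.0
```

>>> step_arm:
  plan: [3.28, -1.21, 0.01, 0, 0, -0.0905, 0, 0, 2, 0, 0, 0, 0, 0, 2, 0, 0, 0, 0, 0, 1, 0, 0, 0, 0, 0, 0, 0, 0, 0]

```text
time_s: 23.12
ee_pos: [480.8, 356.6, 113.4]
ee_rot: [-179.7, 0.3, 79.0]
force: [0.4, -0.4, 0.1]
gripper_width: 50.0
gripper_force: 0.0
```

>>> step_arm:
  plan: [0, 0, 2, 0, 0, 0, 0, 0, 2.5, 0, 0, 0, 0, 0, 1.3, 0, 0, 0, 0, 0, 0.4, 0, 0, 0, 0, 0, 0, 0, 0, 0]

```text
time_s: 23.53
ee_pos: [482.5, 357.2, 54.2]
ee_rot: [-179.9, 0.1, 79.0]
force: [0.4, -0.0, 0.0]
gripper_width: 49.9
gripper_force: 0.0
```

>>> step_arm:
  plan: [0, 0, 0, 0, 0, 0, 0, 0, 0, 0, 0, 0, 0, 0, 0, 0, 0, 0, 0, 0, 0, 0, 0, 0, 0, 0, 0, 0, 0, 0]
  hand: 0

```text
time_s: 23.95
ee_pos: [482.8, 357.9, 55.3]
ee_rot: [179.9, -0.0, 79.0]
force: [-0.3, -0.2, 0.2]
gripper_width: 19.4
gripper_force: 0.0
```

>>> step_arm:
  plan: [0, 0, 0, 0, 0, 0, 0, 0, 0, 0, 0, 0, 0, 0, 0, 0, 0, 0, 0, 0, 0, 0, 0, 0, 0, 0, -1, 0, 0, 0]

```text
time_s: 24.37
ee_pos: [481.3, 356.9, 63.0]
ee_rot: [-179.8, 0.2, 79.0]
force: [-0.7, 0.1, -0.3]
gripper_width: 10.0
gripper_force: 15.0
```

>>> step_arm:
  plan: [0, 0, -2, 0, 0, 0, 0, 0, -3, 0, 0, 0, 0, 0, -3, 0, 0, 0, 0, 0, -2, 0, 0, 0, 0, 0, 0, 0, 0, 0]

```text
time_s: 24.78
ee_pos: [484.9, 359.4, 170.2]
ee_rot: [179.6, -0.4, 79.0]
force: [1.2, 0.6, 0.4]
gripper_width: 10.0
gripper_force: 15.0
```

```bash
python3 -c "
from h import *
print(sensors.state()['ee_pos'])
plan(548,140,165,-4,14)"
```

```text
[484.88422791 359.44275765 170.15897717]
[-1.45, 0.74, 0.04, 0.0, 0.0, 0.1035, -1.37, 0.89, 0.04, 0.0, 0.0, 0.1035, -1.27, 1.02, 0.04, 0.0, 0.0, 0.1035, -1.16, 1.15, 0.04, 0.0, 0.0, 0.1035, -1.03, 1.26, 0.04, 0.0, 0.0, 0.1035]
[-0.9, 1.36, 0.04, 0.0, 0.0, 0.1035, -0.75, 1.45, 0.04, 0.0, 0.0, 0.1035, -0.6, 1.52, 0.04, 0.0, 0.0, 0.1035, -0.44, 1.57, 0.04, 0.0, 0.0, 0.1035, -0.27, 1.61, 0.04, 0.0, 0.0, 0.1035]
[-0.1, 1.63, 0.04, 0.0, 0.0, 0.1035, 0.06, 1.63, 0.04, 0.0, 0.0, 0.1035, 0.23, 1.61, 0.04, 0.0, 0.0, 0.1035, 0.4, 1.58, 0.04, 0.0, 0.0, 0.1035]
```

>>> step_arm:
  plan: [-1.45, 0.74, 0.04, 0, 0, 0.1035, -1.37, 0.89, 0.04, 0, 0, 0.1035, -1.27, 1.02, 0.04, 0, 0, 0.1035, -1.16, 1.15, 0.04, 0, 0, 0.1035, -1.03, 1.26, 0.04, 0, 0, 0.1035]

```text
time_s: 25.2
ee_pos: [504.5, 278.3, 161.5]
ee_rot: [-180.0, 0.1, 49.1]
force: [-0.2, -0.2, -1.3]
gripper_width: 9.6
gripper_force: 15.0
```

>>> step_arm:
  plan: [-0.9, 1.36, 0.04, 0, 0, 0.1035, -0.75, 1.45, 0.04, 0, 0, 0.1035, -0.6, 1.52, 0.04, 0, 0, 0.1035, -0.44, 1.57, 0.04, 0, 0, 0.1035, -0.27, 1.61, 0.04, 0, 0, 0.1035]

```text
time_s: 25.62
ee_pos: [526.9, 199.9, 159.5]
ee_rot: [180.0, 0.1, 19.4]
force: [0.5, 0.2, -1.7]
gripper_width: 10.2
gripper_force: 15.0
```

>>> step_arm:
  plan: [-0.1, 1.63, 0.04, 0, 0, 0.1035, 0.06, 1.63, 0.04, 0, 0, 0.1035, 0.23, 1.61, 0.04, 0, 0, 0.1035, 0.4, 1.58, 0.04, 0, 0, 0.1035, 0, 0, 0, 0, 0, 0]

```text
time_s: 26.03
ee_pos: [545.4, 135.8, 157.9]
ee_rot: [179.9, 0.1, -4.3]
force: [-0.3, 0.3, -0.8]
gripper_width: 9.9
gripper_force: 15.0
```

>>> step_arm:
  plan: [0, 0, 2, 0, 0, 0, 0, 0, 3.5, 0, 0, 0, 0, 0, 3, 0, 0, 0, 0, 0, 1.2, 0, 0, 0, 0, 0, 0, 0, 0, 0]

```text
time_s: 26.45
ee_pos: [542.2, 138.1, 58.0]
ee_rot: [179.9, 0.5, -3.9]
force: [-0.7, -0.4, 0.3]
gripper_width: 10.0
gripper_force: 15.0
```

>>> step_arm:
  plan: [0, 0, 0, 0, 0, 0, 0, 0, 0.2, 0, 0, 0, 0, 0, 0, 0, 0, 0]

```text
time_s: 26.7
ee_pos: [546.3, 138.7, 61.1]
ee_rot: [-180.0, -0.1, -4.0]
force: [-0.5, 0.5, -0.6]
gripper_width: 9.8
gripper_force: 15.0
```

>>> step_arm:
  plan: [0, 0, 0.4, 0, 0, 0, 0, 0, 0.3, 0, 0, 0, 0, 0, 0, 0, 0, 0]

```text
time_s: 26.95
ee_pos: [545.2, 138.2, 52.8]
ee_rot: [180.0, 0.0, -4.0]
force: [-0.6, -0.1, -0.5]
gripper_width: 10.0
gripper_force: 15.0
```

>>> step_arm:
  plan: [0, 0, 0.2, 0, 0, 0, 0, 0, 0, 0, 0, 0, 0, 0, 0, 0, 0, 0]

```text
time_s: 27.2
ee_pos: [545.5, 138.3, 51.0]
ee_rot: [180.0, 0.0, -4.0]
force: [0.2, -0.3, -1.1]
gripper_width: 10.6
gripper_force: 15.0
```

>>> step_arm:
  plan: [0, 0, 0.15, 0, 0, 0, 0, 0, 0, 0, 0, 0, 0, 0, 0, 0, 0, 0]

```text
time_s: 27.45
ee_pos: [545.8, 138.4, 49.7]
ee_rot: [-180.0, -0.0, -4.0]
force: [0.6, 0.3, 0.6]
gripper_width: 10.2
gripper_force: 15.0
```

>>> step_arm:
  plan: [0, 0, 0.12, 0, 0, 0, 0, 0, 0, 0, 0, 0, 0, 0, 0, 0, 0, 0]

```text
time_s: 27.7
ee_pos: [545.9, 138.4, 49.7]
ee_rot: [-180.0, -0.1, -4.0]
force: [-2.6, 0.4, 8.7]
gripper_width: 9.7
gripper_force: 15.0
```

>>> step_arm:
  plan: [0, 0, 0, 0, 0, 0, 0, 0, 0, 0, 0, 0, 0, 0, 0, 0, 0, 0, 0, 0, 0, 0, 0, 0, 0, 0, -1, 0, 0, 0]
  hand: 5

```text
time_s: 28.12
ee_pos: [544.0, 137.9, 56.7]
ee_rot: [179.9, 0.2, -4.0]
force: [-1.2, 0.4, 0.0]
gripper_width: 40.5
gripper_force: 0.0
```

>>> step_arm:
  plan: [0, 0, -2, 0, 0, 0, 0, 0, -3, 0, 0, 0, 0, 0, -3.5, 0, 0, 0, 0, 0, -2, 0, 0, 0, 0, 0, 0, 0, 0, 0]

```text
time_s: 28.53
ee_pos: [548.5, 139.0, 169.1]
ee_rot: [-179.8, -0.6, -4.0]
force: [1.4, 0.5, -0.4]
gripper_width: 50.2
gripper_force: 0.0
```

```bash
python3 -c "
from h import *
for n in('top','side'):
  f=grab(n,n+'6')
  for t in['tile_blue','tile_green','tile_amber']:
    print(n,t,[(round(d['score'],2),world(f,d['location'],5 if 'bl' in t else 0)[:2].round().tolist()) for d in viewer.pinpoint(t,f)[:5]])
print(sensors.state()['ee_pos'])
plan(409,364,165,85.5,14)"
```

```text
top tile_blue [(0.82, [351.0, 493.0]), (0.68, [401.0, 366.0]), (0.64, [303.0, 368.0]), (0.54, [463.0, 488.0]), (0.37, [726.0, -43.0])]
top tile_green []
top tile_amber [(0.64, [525.0, -200.0])]
side tile_blue [(0.97, [410.0, 358.0]), (0.93, [339.0, 494.0]), (0.79, [466.0, 502.0]), (0.77, [294.0, 373.0])]
side tile_green [(0.68, [544.0, 140.0])]
side tile_amber [(0.61, [518.0, -198.0])]
[544.86184677 138.12794202 162.04123472]
[-1.08, -1.54, -0.02, 0.0, 0.0, -0.1116, -0.9, -1.65, -0.02, 0.0, 0.0, -0.1116, -0.71, -1.74, -0.02, 0.0, 0.0, -0.1116, -0.51, -1.81, -0.02, 0.0, 0.0, -0.1116, -0.31, -1.86, -0.02, 0.0, 0.0, -0.1116]
[-0.1, -1.88, -0.02, 0.0, 0.0, -0.1116, 0.11, -1.88, -0.02, 0.0, 0.0, -0.1116, 0.32, -1.86, -0.02, 0.0, 0.0, -0.1116, 0.52, -1.81, -0.02, 0.0, 0.0, -0.1116, 0.72, -1.74, -0.02, 0.0, 0.0, -0.1116]
[0.91, -1.65, -0.02, 0.0, 0.0, -0.1116, 1.09, -1.54, -0.02, 0.0, 0.0, -0.1116, 1.25, -1.41, -0.02, 0.0, 0.0, -0.1116, 1.4, -1.26, -0.02, 0.0, 0.0, -0.1116]
```

View pics/side6.png

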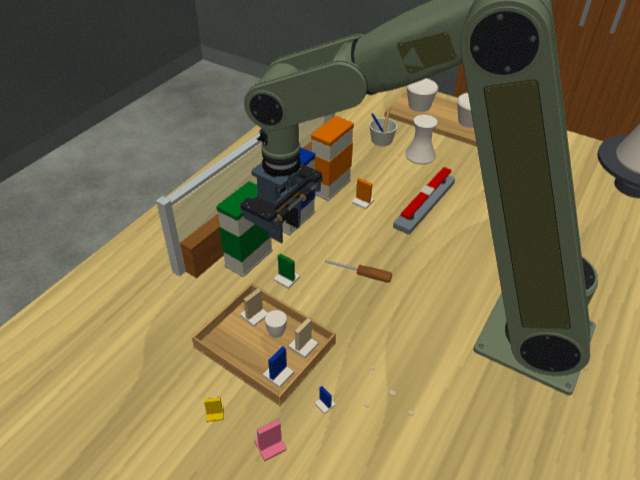

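The amber tile (364,193) and green tile (287,268) stand in front of their tins. The blue one remains in the crate at (278,366).

>>> step_arm:
  plan: [-1.08, -1.54, -0.02, 0, 0, -0.1116, -0.9, -1.65, -0.02, 0, 0, -0.1116, -0.71, -1.74, -0.02, 0, 0, -0.1116, -0.51, -1.81, -0.02, 0, 0, -0.1116, -0.31, -1.86, -0.02, 0, 0, -0.1116]

```text
time_s: 29.35
ee_pos: [496.3, 219.4, 163.5]
ee_rot: [-180.0, 0.1, 28.3]
force: [-0.4, 0.6, 0.0]
gripper_width: 49.9
gripper_force: 0.0
```

>>> step_arm:
  plan: [-0.1, -1.88, -0.02, 0, 0, -0.1116, 0.11, -1.88, -0.02, 0, 0, -0.1116, 0.32, -1.86, -0.02, 0, 0, -0.1116, 0.52, -1.81, -0.02, 0, 0, -0.1116, 0.72, -1.74, -0.02, 0, 0, -0.1116]

```text
time_s: 29.77
ee_pos: [447.7, 300.2, 164.6]
ee_rot: [-180.0, 0.1, 60.2]
force: [-0.7, 0.4, -0.7]
gripper_width: 50.2
gripper_force: 0.0
```

>>> step_arm:
  plan: [0.91, -1.65, -0.02, 0, 0, -0.1116, 1.09, -1.54, -0.02, 0, 0, -0.1116, 1.25, -1.41, -0.02, 0, 0, -0.1116, 1.4, -1.26, -0.02, 0, 0, -0.1116, 0, 0, 0, 0, 0, 0]

```text
time_s: 30.18
ee_pos: [408.0, 366.4, 165.4]
ee_rot: [-179.9, -0.0, 85.8]
force: [-0.7, -0.1, 0.5]
gripper_width: 49.8
gripper_force: 0.0
```

>>> step_arm:
  plan: [0, 0, 3, 0, 0, 0, 0, 0, 3, 0, 0, 0, 0, 0, 2, 0, 0, 0, 0, 0, 0, 0, 0, 0, 0, 0, 0, 0, 0, 0]

```text
time_s: 30.6
ee_pos: [409.3, 363.4, 85.1]
ee_rot: [-179.9, 0.1, 85.4]
force: [0.9, -0.9, 0.2]
gripper_width: 50.2
gripper_force: 0.0
```

>>> step_arm:
  plan: [0, 0, 1.5, 0, 0, 0, 0, 0, 1.2, 0, 0, 0, 0, 0, 0.4, 0, 0, 0, 0, 0, 0, 0, 0, 0, 0, 0, 0, 0, 0, 0]

```text
time_s: 31.02
ee_pos: [410.4, 364.6, 56.3]
ee_rot: [179.9, -0.1, 85.5]
force: [-0.0, -0.6, -0.2]
gripper_width: 50.0
gripper_force: 0.0
```

>>> step_arm:
  plan: [0, 0, 0, 0, 0, 0, 0, 0, 0, 0, 0, 0, 0, 0, 0, 0, 0, 0, 0, 0, 0, 0, 0, 0, 0, 0, 0, 0, 0, 0]
  hand: 0

```text
time_s: 31.43
ee_pos: [409.7, 364.3, 55.3]
ee_rot: [180.0, -0.0, 85.5]
force: [0.6, 0.8, -0.4]
gripper_width: 19.4
gripper_force: 0.0
```

>>> step_arm:
  plan: [0, 0, 0, 0, 0, 0, 0, 0, 0, 0, 0, 0, 0, 0, 0, 0, 0, 0, 0, 0, 0, 0, 0, 0, 0, 0, -1, 0, 0, 0]

```text
time_s: 31.85
ee_pos: [408.4, 363.2, 63.7]
ee_rot: [-179.8, 0.2, 85.5]
force: [-0.8, -0.7, -1.0]
gripper_width: 10.2
gripper_force: 15.0
```

>>> step_arm:
  plan: [0, 0, -2, 0, 0, 0, 0, 0, -3, 0, 0, 0, 0, 0, -3, 0, 0, 0, 0, 0, -2, 0, 0, 0, 0, 0, 0, 0, 0, 0]

```text
time_s: 32.27
ee_pos: [411.7, 366.0, 170.4]
ee_rot: [179.6, -0.4, 85.5]
force: [0.1, 1.0, -0.1]
gripper_width: 9.9
gripper_force: 15.0
```

```bash
python3 -c "
from h import *
print(sensors.state()['ee_pos'])
plan(532,-35,165,-4,15)"
```

```text
[411.7007735  366.02861233 170.39840337]
[-2.6, 1.01, 0.04, 0.0, 0.0, 0.1041, -2.48, 1.27, 0.04, 0.0, 0.0, 0.1041, -2.34, 1.53, 0.04, 0.0, 0.0, 0.1041, -2.17, 1.76, 0.04, 0.0, 0.0, 0.1041, -1.97, 1.98, 0.04, 0.0, 0.0, 0.1041]
[-1.76, 2.17, 0.04, 0.0, 0.0, 0.1041, -1.52, 2.34, 0.04, 0.0, 0.0, 0.1041, -1.27, 2.49, 0.04, 0.0, 0.0, 0.1041, -1.0, 2.6, 0.04, 0.0, 0.0, 0.1041, -0.73, 2.69, 0.04, 0.0, 0.0, 0.1041]
[-0.44, 2.76, 0.04, 0.0, 0.0, 0.1041, -0.15, 2.79, 0.04, 0.0, 0.0, 0.1041, 0.14, 2.79, 0.04, 0.0, 0.0, 0.1041, 0.43, 2.76, 0.04, 0.0, 0.0, 0.1041, 0.71, 2.7, 0.04, 0.0, 0.0, 0.1041]
```

>>> step_arm:
  plan: [-2.6, 1.01, 0.04, 0, 0, 0.1041, -2.48, 1.27, 0.04, 0, 0, 0.1041, -2.34, 1.53, 0.04, 0, 0, 0.1041, -2.17, 1.76, 0.04, 0, 0, 0.1041, -1.97, 1.98, 0.04, 0, 0, 0.1041]

```text
time_s: 32.68
ee_pos: [449.2, 229.0, 162.4]
ee_rot: [-180.0, 0.1, 55.4]
force: [0.4, 0.8, -1.3]
gripper_width: 10.2
gripper_force: 15.0
```

>>> step_arm:
  plan: [-1.76, 2.17, 0.04, 0, 0, 0.1041, -1.52, 2.34, 0.04, 0, 0, 0.1041, -1.27, 2.49, 0.04, 0, 0, 0.1041, -1.0, 2.6, 0.04, 0, 0, 0.1041, -0.73, 2.69, 0.04, 0, 0, 0.1041]

```text
time_s: 33.1
ee_pos: [489.3, 95.4, 160.4]
ee_rot: [-180.0, 0.1, 25.6]
force: [0.6, 0.3, -0.7]
gripper_width: 9.9
gripper_force: 15.0
```

>>> step_arm:
  plan: [-0.44, 2.76, 0.04, 0, 0, 0.1041, -0.15, 2.79, 0.04, 0, 0, 0.1041, 0.14, 2.79, 0.04, 0, 0, 0.1041, 0.43, 2.76, 0.04, 0, 0, 0.1041, 0.71, 2.7, 0.04, 0, 0, 0.1041]

```text
time_s: 33.52
ee_pos: [529.7, -38.2, 158.4]
ee_rot: [-180.0, 0.1, -4.3]
force: [0.7, 0.2, -0.1]
gripper_width: 9.9
gripper_force: 15.0
```

>>> step_arm:
  plan: [0, 0, 2, 0, 0, 0, 0, 0, 3.5, 0, 0, 0, 0, 0, 3, 0, 0, 0, 0, 0, 1.2, 0, 0, 0, 0, 0, 0, 0, 0, 0]

```text
time_s: 33.93
ee_pos: [526.8, -36.7, 58.3]
ee_rot: [-180.0, 0.5, -4.0]
force: [-1.1, 0.6, -0.2]
gripper_width: 9.7
gripper_force: 15.0
```

>>> step_arm:
  plan: [0, 0, 0, 0, 0, 0, 0, 0, 0, 0, 0, 0, 0, 0, 0, 0, 0, 0]

```text
time_s: 34.18
ee_pos: [531.2, -36.9, 63.4]
ee_rot: [180.0, -0.2, -4.0]
force: [-0.2, -0.3, 0.1]
gripper_width: 10.1
gripper_force: 15.0
```

>>> step_arm:
  plan: [0, 0, 0.5, 0, 0, 0, 0, 0, 0.4, 0, 0, 0, 0, 0, 0, 0, 0, 0]

```text
time_s: 34.43
ee_pos: [529.7, -36.7, 52.7]
ee_rot: [180.0, 0.0, -4.0]
force: [0.6, 0.2, -1.4]
gripper_width: 10.1
gripper_force: 15.0
```

>>> step_arm:
  plan: [0, 0, 0.25, 0, 0, 0, 0, 0, 0, 0, 0, 0, 0, 0, 0, 0, 0, 0]

```text
time_s: 34.68
ee_pos: [530.1, -36.8, 50.5]
ee_rot: [180.0, 0.0, -4.0]
force: [0.1, -0.4, -0.2]
gripper_width: 10.2
gripper_force: 15.0
```

>>> step_arm:
  plan: [0, 0, 0.15, 0, 0, 0, 0, 0, 0, 0, 0, 0, 0, 0, 0, 0, 0, 0]

```text
time_s: 34.93
ee_pos: [530.4, -36.9, 50.1]
ee_rot: [180.0, -0.0, -4.0]
force: [-1.3, 0.4, 5.1]
gripper_width: 10.2
gripper_force: 15.0
```

>>> step_arm:
  plan: [0, 0, 0, 0, 0, 0, 0, 0, 0, 0, 0, 0, 0, 0, 0, 0, 0, 0, 0, 0, 0, 0, 0, 0, 0, 0, -1, 0, 0, 0]
  hand: 5

```text
time_s: 35.35
ee_pos: [528.7, -36.7, 57.7]
ee_rot: [-180.0, 0.2, -4.0]
force: [-0.6, -0.9, -1.0]
gripper_width: 40.6
gripper_force: 0.0
```

>>> step_arm:
  plan: [0, 0, -2, 0, 0, 0, 0, 0, -3, 0, 0, 0, 0, 0, -3.5, 0, 0, 0, 0, 0, -2, 0, 0, 0, 0, 0, 0, 0, 0, 0]

```text
time_s: 35.77
ee_pos: [533.3, -37.1, 169.8]
ee_rot: [180.0, -0.6, -4.0]
force: [1.5, 0.3, 0.2]
gripper_width: 49.8
gripper_force: 0.0
```

>>> step_arm:
  plan: [-1.6, 3.13, 0, 0, 0, 0, -1.6, 3.13, 0, 0, 0, 0, -1.6, 3.13, 0, 0, 0, 0, -1.6, 3.13, 0, 0, 0, 0, -1.6, 3.13, 0, 0, 0, 0]
  hand: 0

```text
time_s: 36.18
ee_pos: [438.1, -188.3, 163.8]
ee_rot: [-180.0, 0.0, -3.9]
force: [0.3, -0.0, -0.2]
gripper_width: 19.9
gripper_force: 0.0
```

>>> step_arm:
  plan: [-1.6, 3.13, 0, 0, 0, 0, -1.6, 3.13, 0, 0, 0, 0, -1.6, 3.13, 0, 0, 0, 0, 0, 0, 0, 0, 0, 0, 0, 0, 0, 0, 0, 0]

```text
time_s: 36.6
ee_pos: [384.0, -278.7, 163.8]
ee_rot: [-180.0, 0.0, -4.2]
force: [-0.2, 0.0, -0.6]
gripper_width: 0.4
gripper_force: 0.0
```

```bash
python3 -c "
from h import *
for n in('top','side'):
  f=grab(n,n+'7')
  for t in['tin_blue','tin_green','tin_amber','tile_blue','tile_green','tile_amber','bar_middle']:
    print(n,t,[(round(d['score'],2),world(f,d['location'],51 if 'bar' in t else 0)[:2].round().tolist()) for d in viewer.pinpoint(t,f)[:5]])
s=sensors.state();print(s['ee_pos'],s['gripper_width'])"
```

```text
top tin_blue [(0.72, [643.0, -42.0])]
top tin_green [(0.62, [664.0, 135.0])]
top tin_amber [(0.69, [635.0, -211.0])]
top tile_blue [(0.86, [341.0, 495.0]), (0.59, [473.0, 494.0]), (0.49, [301.0, 364.0]), (0.28, [524.0, -198.0])]
top tile_green [(0.75, [553.0, 142.0]), (0.57, [661.0, 134.0])]
top tile_amber [(0.58, [520.0, -198.0])]
top bar_middle [(0.26, [474.0, 311.0])]
side tin_blue [(0.75, [638.0, -42.0])]
side tin_green [(0.8, [656.0, 143.0]), (0.43, [535.0, -37.0])]
side tin_amber [(0.91, [619.0, -201.0]), (0.68, [480.0, 321.0])]
side tile_blue [(0.9, [466.0, 501.0]), (0.84, [537.0, -44.0]), (0.81, [337.0, 495.0]), (0.56, [297.0, 372.0]), (0.15, [538.0, 141.0])]
side tile_green []
side tile_amber [(0.92, [521.0, -192.0])]
side bar_middle [(0.8, [379.0, -277.0]), (0.36, [493.0, -142.0]), (0.24, [628.0, 173.0])]
[ 385.17427151 -277.79543961  164.12802512] 0.5397841079741877
```

View pics/side7.png

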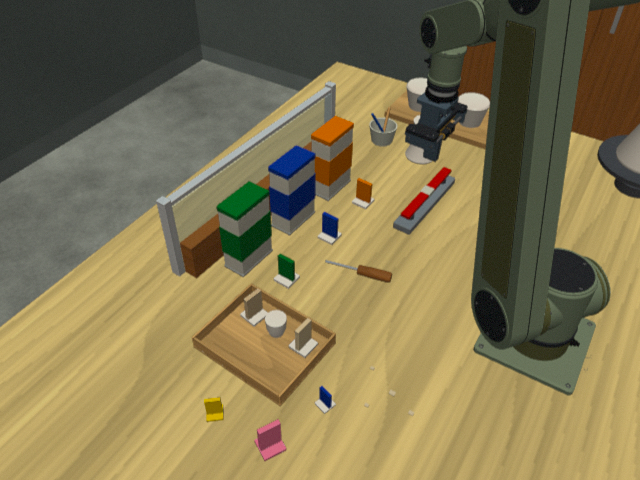

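All three tins stand with their tiles in front: amber (364,193), blue (330,228), green (287,270). I press the bar next.

>>> step_arm:
  plan: [-0.3, 0.1, 3, 0, 0, 0, 0, 0, 3, 0, 0, 0, 0, 0, 2.5, 0, 0, 0, 0, 0, 0.5, 0, 0, 0, 0, 0, 0, 0, 0, 0]

```text
time_s: 37.82
ee_pos: [381.2, -278.0, 72.9]
ee_rot: [-179.9, 0.2, -4.0]
force: [0.3, 0.2, 1.1]
gripper_width: 0.1
gripper_force: 0.0
```

>>> step_arm:
  plan: [0, 0, 0.5, 0, 0, 0, 0, 0, 0.5, 0, 0, 0, 0, 0, 0.3, 0, 0, 0, 0, 0, 0.2, 0, 0, 0, 0, 0, 0, 0, 0, 0]

```text
time_s: 38.23
ee_pos: [383.3, -279.5, 60.0]
ee_rot: [179.9, -0.2, -4.0]
force: [0.3, -1.5, 4.2]
gripper_width: 0.5
gripper_force: 2.0
```

>>> step_arm:
  plan: [0, 0, 0.2, 0, 0, 0, 0, 0, 0.2, 0, 0, 0, 0, 0, 0.2, 0, 0, 0, 0, 0, 0, 0, 0, 0, 0, 0, 0, 0, 0, 0]

```text
time_s: 38.65
ee_pos: [383.3, -279.5, 54.0]
ee_rot: [179.9, -0.2, -4.0]
force: [1.3, -0.5, 6.2]
gripper_width: 0.2
gripper_force: 3.4
```

>>> step_arm:
  plan: [0, 0, 0.15, 0, 0, 0, 0, 0, 0.1, 0, 0, 0, 0, 0, 0, 0, 0, 0, 0, 0, 0, 0, 0, 0]

```text
time_s: 38.98
ee_pos: [383.3, -279.6, 53.0]
ee_rot: [179.9, -0.2, -4.0]
force: [-0.1, 0.2, 20.9]
gripper_width: 0.5
gripper_force: 9.8
```

The bar is at its stop (21 N). I lift off and check before handing in.

>>> step_arm:
  plan: [0, 0, 0, 0, 0, 0, 0, 0, 0, 0, 0, 0, 0, 0, -0.6, 0, 0, 0, 0, 0, -1, 0, 0, 0, 0, 0, -2, 0, 0, 0]

```text
time_s: 39.4
ee_pos: [380.4, -277.3, 85.5]
ee_rot: [-179.8, 0.3, -4.0]
force: [0.3, -0.0, -0.3]
gripper_width: 0.5
gripper_force: 0.0
```

>>> step_arm:
  plan: [0, 0, -3, 0, 0, 0, 0, 0, -4, 0, 0, 0, 0, 0, -2, 0, 0, 0, 0, 0, 0, 0, 0, 0, 0, 0, 0, 0, 0, 0]

```text
time_s: 39.82
ee_pos: [381.9, -278.4, 177.1]
ee_rot: [180.0, -0.0, -4.0]
force: [-0.2, 1.5, 0.1]
gripper_width: 0.3
gripper_force: 0.0
```

```bash
python3 -c "
from h import *
f=grab('side','side8')
g=cv2.imread('pics/side7.png')[100:300,170:400].astype(int)-f['img'][100:300,170:400,::-1].astype(int)
print((np.abs(g).sum(2)>120).sum())
cv2.imwrite('pics/s8c.png',cv2.resize(f['img'][60:300,150:470,::-1],None,fx=2,fy=2))"
```

```text
0
```

View pics/s8c.png

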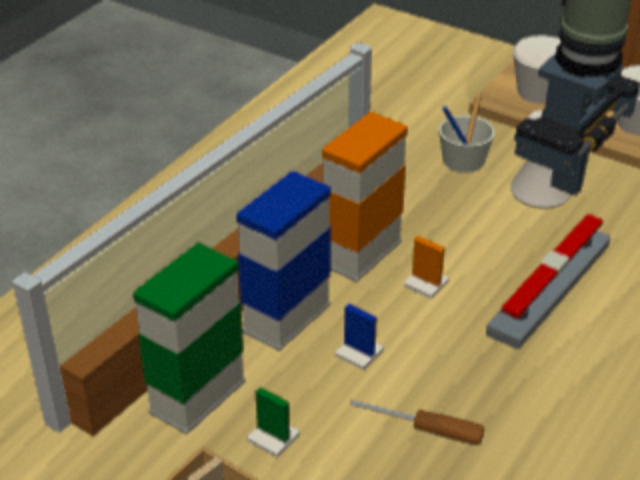

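Everything is in place: the tins are upright, the tiles stand at crop (427,265), (358,335) and (272,420), and the bar is up and level.

```bash
python3 -c "
from h import *
print(env.job_done())"
```

```text
the job is handed in; nothing more can be done
None
```

I handed the job in at about 40 s: all three tins stand upright with their colour's tile in front, and the red bar was pressed to its stop at the middle and came back up; `env.job_done()` returned no verdict, so the result is not confirmed.

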